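# Clear the stone carver's bench

### The job

Clear the carver's bench: put the loose stone offcut into the wide steel pail, and stand both chisels in the narrow steel pot with their struck heads down and their cutting ends up, sticking out above the rim. Lower things in, do not throw them or let them drop from high above; do not bang the gripper against the carved slab, and leave the other tools and pieces standing and lying where they are.

Things in the scene. Friction and masses are not known exactly. Their poses are not given: they have to be found in the camera images.
- tool_pot: Narrow round steel pot, fixed to the bench: outer diameter 100 mm, wall 4 mm (mouth 92 mm), height 105 mm, floor 5 mm thick. Origin: centre of its underside. A chisel is longer than the mouth is wide, so it must be tipped steeply (some 45 degrees) to enter. It and the pail may be on either side of the bench.
- pail: Wide round steel pail for rubble, fixed to the bench: outer diameter 148 mm at the foot, 176 mm at the rim, wall 4 mm, height 110 mm, floor 5 mm thick; two small lugs on the rim. Origin: centre of its underside.
- flat_chisel: Mason's flat chisel, dark steel, 180 mm long, 0.25 kg, lying on the bench. Origin: centre of its underside. Own +x points to the cutting end, -x to the struck head. From the head: 7 mm of 13 mm round head, then a 16 x 16 mm square shank up to 130 mm from the head, then a blade 22 mm, then 28 mm wide and 6 mm thick. Its axis lies 8 mm above its underside; balance point about mid-length.
- flat_chisel_head (a point): Centre of the flat chisel's struck head end, on its axis, 90 mm from its middle.
- flat_chisel_edge (a point): Centre of the flat chisel's cutting edge, on its axis, 90 mm from its middle.
- point_chisel: Mason's point chisel, dark steel, 180 mm long, 0.25 kg, lying on the bench. Origin: centre of its underside. Own +x points to the cutting end, -x to the struck head. From the head: 7 mm of 13 mm round head, then a 16 x 16 mm square shank up to 130 mm from the head, then a cone that tapers to a point. Its axis lies 8 mm above its underside; balance point about mid-length.
- point_chisel_head (a point): Centre of the point chisel's struck head end, on its axis, 90 mm from its middle.
- point_chisel_edge (a point): The point chisel's tip, on its axis, 90 mm from its middle.
- offcut: Pale stone offcut, block 64 (own x) x 46 (own y) x 40 mm high, 0.24 kg. Lies on the bench close beside the flat chisel, its own x along the chisel, with a gap of about 10 mm that is too narrow for a finger: grip it over its two ends, and take it away before the flat chisel. Origin: centre of its underside.
- offcut_mid (a point): Middle of that block, 20 mm above its underside.
- carving: Carved stone slab with an incised leaf, 160 (x) x 240 (y) x 30 mm, fixed on the bench beyond the chisels. Not to be banged by the gripper. Origin: centre of its underside.
- wax_jar: Bystander: amber glass jar, 44 mm diameter, 70 mm high, in front of the slab. Origin: centre of its underside.
- baluster: Bystander: turned grey stone baluster, standing, 68 mm diameter, 200 mm high. Origin: centre of its underside.
- mallet: Bystander: mason's mallet standing on its round steel head (72 mm diameter, 85 mm high), wooden handle up, 200 mm high in all. Origin: centre of its underside.
- rasp: Bystander: rasp lying between the two chisels, along x, 260 mm long, 22 mm wide; wooden handle towards the robot, 22 mm high, blade 14 mm high. Origin: on its underside, in the blade 35 mm ahead of the handle.

How it is judged (in metres and radians):
At the end, for the whole second after the job is handed in: Both chisels in the pot: head within 45 mm of its axis and under 50 mm above its underside, cutting end over 100 mm above that. Offcut in the pail: middle within 80 mm of its axis and under 110 mm above its underside. All three under 0.03 m/s (horizontal distance between each of flat_chisel_head, point_chisel_head and tool_pot below 0.045 m and z of each of flat_chisel_head, point_chisel_head in the frame of tool_pot below 0.05 m and z of each of flat_chisel_edge, point_chisel_edge in the frame of tool_pot above 0.1 m and linear speed of each of flat_chisel, point_chisel, offcut below 0.03 m/s and horizontal distance between offcut_mid and pail below 0.08 m and z of offcut_mid in the frame of pail below 0.11 m); the robot touches nothing.
It fails at once if the offcut or a chisel is thrown or falls from high above (faster than 1.8 m/s) (linear speed of any of flat_chisel, point_chisel, offcut above 1.8 m/s).
It fails at once if the gripper bangs the carved slab (over 15 N) (contact force between the fingers and carving above 15 N).
It fails at once if the jar, baluster or mallet is knocked over (angle between any of wax_jar, baluster, mallet's own z axis and vertical above 0.5 rad).
It fails at once if a bystander is moved more than 30 mm (distance of any of wax_jar, baluster, mallet, rasp from where it was at the start of the episode above 0.03 m).
It also fails if it takes over 72 s, if anything falls off the work surface, if the arm or the gripper's body presses on something with over 40 N, if the wrist force passes 120 N, or if a joint passes its speed limit or range.

### The arm

A 6-joint arm with a two-finger parallel gripper is mounted at the origin on the work surface. World frame = base frame: x ahead of the robot, y to its left, z up, the work surface at z = 0. Lengths are in mm, angles in rad, forces in N, time in s.
With the tool pointing down it reaches from about 275 to 825 mm from the base axis. Payload 5.2 kg.
Tool frame: the origin (TCP) lies at the very end of the fingers, on their centre line; the grasp point (between the pads) lies 19 mm behind it; z points along the fingers, y is the line along which they close (so a half turn about z gives the same grasp; the last joint's range is limited). The gripper opens to 93 mm and grips with 3 to 60 N. Pads are 15 mm wide; open, the fingers measure 128 mm over their backs; the gripper's body (75 mm by 188 mm) begins 65 mm behind the grasp point.
Start: joints at [0.897, 0.259, 1.535, -0, 1.348, -0.203], TCP at [249.46, 490.178, 218.653] pointing down, gripper open.
Joint ranges: [-3.14, 3.14], [-0.91, 2.08], [0.19, 2.58], [-1.22, 4.36], [0.22, 2.71], [-3.12, 3.12]. Speed limits (rad/s): [2.57, 2.57, 3.14, 3.14, 3.14, 3.14].

### API

Orientations are given as [roll, pitch, yaw] about the fixed x, y, z axes, in that order (R = Rz(yaw) Ry(pitch) Rx(roll)).
In Python, from bench import robot gives the robot as it stands. The module is installed in compiled form; this text tells all that it offers. Calls block until the motion is done:
- robot.move_ptp(position, orientation): joint-space move of the TCP to a pose.
- robot.move_linear(position, ori=None, speed=150, f_stop=None): straight line of the TCP; ori=None keeps the orientation; speed is the mean speed in mm/s. With f_stop (N) it stops when the force on the tool has changed by that much, and returns True; else False.
- robot.move_j(angles): joint-space move.
- robot.move_gripper(opening): opening from 0.0 (shut) to 1.0 (fully open); the grip force is fixed at half the most; returns when the fingers have stopped.
- robot.sleep(seconds).
- robot.inverse_kinematics(position, orientation): joint angles nearest the present ones, or None.
- robot.get_image(name): name is "scene" or "side" or "wrist"; returns a dict with "img" (400x640x3 uint8, blue, green, red), "fovy" (degrees; the focal length in pixels is half the picture's height over the tangent of half this angle, whatever the lens; pixels are square), "cx", "cy" (the principal point, pixels), "k1" (the pictures are not rectified: a ray, as slopes to the right and down, at radius r is drawn at 1 + k1 r^2 times it, then the intrinsics apply), "eye" and "orientation" of the camera in the world. Camera axes: x right, y down, z forward; pixel columns grow to the right and rows downward; lengths in mm; the calibration is good to about 2 mm. A picture is of the moment at which its call begins. There is no depth.
A pose or a line that the arm cannot do raises robot.MotionError and nothing moves.
- robot.hand_in(): hands the job in; it is judged then, once.
Readings, each from a call of its own:
- robot.current_t(): time.
- robot.current_qpos(): joint angles.
- robot.current_joint_vel(): joint speeds.
- robot.current_joint_efforts(): joint torques, N m.
- robot.current_tcp_pos(): TCP position.
- robot.current_eef_rot(): TCP orientation.
- robot.current_contact_force(): force on the tool from outside, world axes, zero at the start.
- robot.current_ft_torque(): the same for the moment, N m.
- robot.current_gripper_width(): opening from 0.0 (shut) to 1.0 (fully open).
- robot.current_finger_force(): force on a finger pad.
Only numpy, scipy, OpenCV 4.12 (cv2) and the standard library are available. Lean on these libraries where they do the work, as an engineer would, in place of code of your own. Each camera call takes 0.05 s, during which the arm holds its last target. There are 200 camera calls.

## Working session

There is one attempt and no reset: what is moved stays moved. The work goes in short steps, each a Python script; the robot and the scene stay as the last script left them, time stands still between calls to the robot, and variables do not carry over. Pictures are saved under pics/ and viewed, at most 10 in all, crops included, and the job is handed in when it is done.

```bash
mkdir -p pics
cat > h.py <<'E'
import numpy as np, cv2
from scipy.spatial.transform import Rotation as R
from bench import robot
def cam(n,save=None):
    c=robot.get_image(n)
    if save: cv2.imwrite('pics/'+save,c['img'])
    return c
def Rc(c):
    o=np.array(c['orientation'],float)
    return o if o.shape==(3,3) else R.from_euler('xyz',o).as_matrix()
def ray(c,uv):
    f=200/np.tan(np.radians(c['fovy'])/2)
    uv=np.atleast_2d(np.array(uv,float))
    d=(uv-[c['cx'],c['cy']])/f; s=d.copy()
    for _ in range(20): s=d/(1+c['k1']*(s**2).sum(1,keepdims=True))
    return np.c_[s,np.ones(len(s))]@Rc(c).T
def onz(c,uv,z):
    d=ray(c,uv); e=np.array(c['eye'],float)
    return e+d*((z-e[2])/d[:,2:3])
def proj(c,p):
    f=200/np.tan(np.radians(c['fovy'])/2)
    q=(np.atleast_2d(p)-c['eye'])@Rc(c); s=q[:,:2]/q[:,2:]
    return s*(1+c['k1']*(s**2).sum(1,keepdims=True))*f+[c['cx'],c['cy']]
E
python3 - <<'E'
from h import *
import pickle
cs={n:cam(n,n+'0.png') for n in('scene','side','wrist')}
pickle.dump(cs,open('c0.pkl','wb'))
for n,c in cs.items(): print(n,{k:v for k,v in c.items() if k!='img'})
print(robot.current_t(),robot.current_eef_rot())
E
```

```text
scene {'fovy': 53.69639048371731, 'cx': 316.41691765779416, 'cy': 196.97297091442752, 'k1': -0.03789416498133526, 'eye': array([1192.96255002, -622.67197777,  699.02052521]), 'orientation': array([-2.19685729e+00, -1.14456989e-03,  7.73185196e-01])}
side {'fovy': 51.35313898701209, 'cx': 319.1682503555772, 'cy': 198.2244726693268, 'k1': -0.0755457070484753, 'eye': array([ 351.29960002, -643.67670373,  779.66282533]), 'orientation': array([-2.38518296,  0.01214808, -0.33984136])}
wrist {'fovy': 71.52458852004239, 'cx': 319.89767272040376, 'cy': 198.34544581309046, 'k1': -0.03781078093288954, 'eye': array([177.19535369, 528.23411391, 383.98884936]), 'orientation': array([2.85063726e+00, 8.25512589e-04, 1.10090970e+00])}
0.15 [-3.14021135e+00 -2.68687077e-04  2.67077359e+00]
```

View pics/scene0.png

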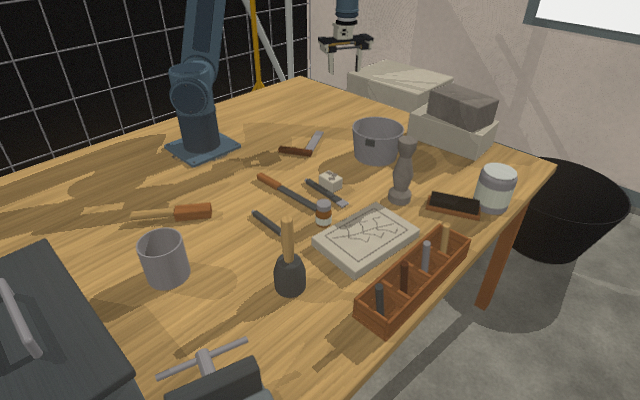

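View pics/side0.png

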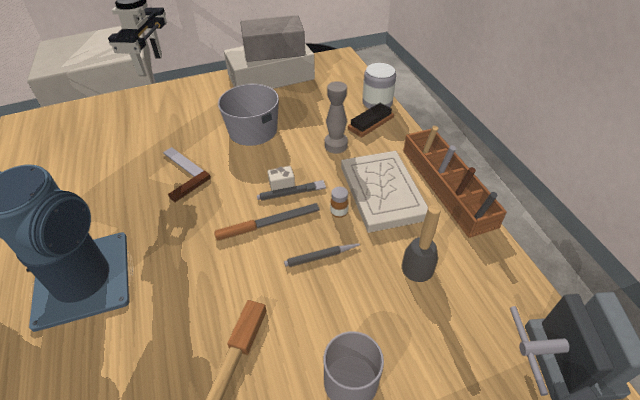

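Side view: pail at (250,113), pot at (353,368), offcut at (281,178), flat chisel (260,195)→(326,186), point chisel (287,263)→(358,246). Between them lie the rasp at (268,221) and the jar at (339,202).

Run:
```python
from h import *
import pickle
cs=pickle.load(open('c0.pkl','rb'));c=cs['side']
for n,uv,z in [('fh',(260,195),8),('fe',(326,186),8),('ph',(287,263),8),('pe',(358,246),8),('potrim',(353,357),105),('pailrim',(249,103),110),('off',(281,172),40),('jar',(339,191),70),('bal',(337,87),200),('mal',(432,212),200),('slabnear',(343,160),30),('slab2',(372,221),30)]:
    print(n,onz(c,uv,z)[0].round())
robot.move_ptp([400,0,330],[3.1416,0,np.pi/2])
c=cam('wrist','w1.png');pickle.dump(c,open('c1.pkl','wb'))
print(c['eye'],c['orientation'],robot.current_t(),robot.current_qpos())
```

```text
fh [446. 109.   8.]
fe [617.  81.   8.]
ph [ 452. -117.    8.]
pe [ 619. -127.    8.]
potrim [ 488. -400.  105.]
pailrim [491. 376. 110.]
off [513. 140.  40.]
jar [619.  -3.  70.]
bal [702. 230. 200.]
mal [ 712. -231.  200.]
slabnear [687. 139.  30.]
slab2 [671. -86.  30.]
[399.03916621  82.38622625 495.92371068] [ 2.85181785e+00 -8.95067359e-04  2.06127689e-03] 2.1 [-2.79199040e-01 -7.81539179e-02  1.64330242e+00  1.87703942e-04
  1.57685574e+00 -2.80639283e-01]
```

View pics/w1.png

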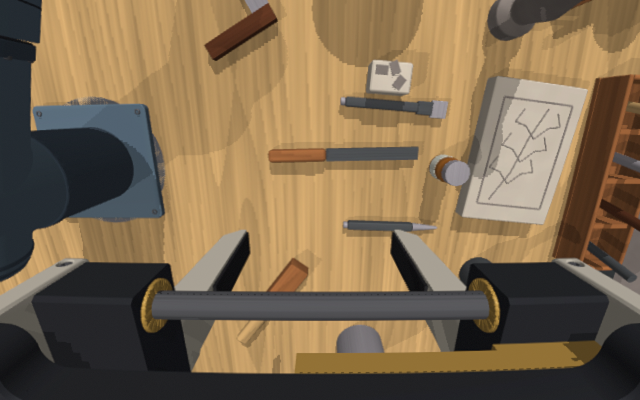

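```bash
cat > m.py <<'E'
from h import *
import pickle
from scipy.optimize import least_squares
cs=pickle.load(open('c0.pkl','rb'));w=pickle.load(open('c1.pkl','rb'))
def mask(c,roi,smax=75,vmin=0,vmax=255):
    x0,x1,y0,y1=roi;h=cv2.cvtColor(c['img'],cv2.COLOR_BGR2HSV).astype(int)
    m=np.zeros(h.shape[:2],np.uint8)
    m[y0:y1,x0:x1]=((h[...,1]<smax)&(h[...,2]>=vmin)&(h[...,2]<=vmax))[y0:y1,x0:x1]
    n,l,s,_=cv2.connectedComponentsWithStats(m);k=1+np.argmax(s[1:,4])
    return np.argwhere(l==k)[:,::-1]
def rim(c,roi,z,r):
    p=mask(c,roi); top={}
    for x,y in p: top[x]=min(top.get(x,999),y)
    a=np.array([(x,y-.5) for x,y in top.items()]);xs=a[:,0];lo,hi=xs.min(),xs.max()
    a=a[(xs>lo+.08*(hi-lo))&(xs<hi-.08*(hi-lo))]
    q=onz(c,a,z)[:,:2]
    f=least_squares(lambda v:np.hypot(*(q-v).T)-r,q.mean(0)-[0,r/2],loss='soft_l1',f_scale=2)
    return f.x.round(1),np.abs(f.fun).mean().round(2),(lo,hi)
if __name__=='__main__':
    for n,roi in(('side',(315,392,325,400)),('scene',(130,200,222,295))): print('pot',n,rim(cs[n],roi,105,50))
    for n,roi in(('side',(210,290,80,148)),('scene',(345,408,112,170))): print('pail',n,rim(cs[n],roi,110,88))
    for n,roi in(('flat',(335,452,94,122)),('point',(336,440,216,236))):
        p=mask(w,roi,90);q=onz(w,p,10)[:,:2];vx,vy,_,_=cv2.fitLine(q.astype(np.float32),cv2.DIST_L2,0,.01,.01).ravel()
        u=np.array([vx,vy])*np.sign(vx);t=(q-q.mean(0))@u
        med=np.median(q[(t<t.min()+110)],0)
        print(n,len(p),'head',(q.mean(0)+t.min()*u).round(1),'edge',(q.mean(0)+t.max()*u).round(1),'len',np.ptp(t).round(1),'yaw',np.arctan2(u[1],u[0]).round(3),'shank width',np.ptp(((q-med)@[-u[1],u[0]])[t<t.min()+110]).round(1))
    p=mask(w,(362,416,55,97),70,120); (c0,s,a)=cv2.minAreaRect(onz(w,p,40)[:,:2].astype(np.float32)); print('off',c0,s,a)
    p=mask(w,(362,416,55,97),70,175); (c0,s,a)=cv2.minAreaRect(onz(w,p,40)[:,:2].astype(np.float32)); print('off',c0,s,a)
E
python3 m.py
python3 - <<'E'
import cv2,pickle
w=pickle.load(open('c1.pkl','rb'))['img']
cv2.imwrite('pics/w1c.png',cv2.resize(w[45:245,325:475],None,fx=3,fy=3,interpolation=cv2.INTER_CUBIC))
E
```

```text
pot side (array([ 487.2, -403.1]), np.float64(0.4), (np.float64(323.0), np.float64(383.0)))
pot scene (array([ 487.1, -401.3]), np.float64(1.76), (np.float64(136.0), np.float64(190.0)))
pail side (array([515. , 418.6]), np.float64(8.41), (np.float64(218.0), np.float64(289.0)))
pail scene (array([491.6, 392.5]), np.float64(1.52), (np.float64(352.0), np.float64(407.0)))
flat 1247 head [432.6 107.2] edge [613.1  93.7] len 181.0 yaw -0.074 shank width 16.0
point 908 head [ 442.9 -112.6] edge [ 620.5 -123.2] len 177.8 yaw -0.06 shank width 28.4
off (506.4743957519531, 141.49989318847656) (46.73260498046875, 64.82633972167969) 87.14520263671875
off (507.9781494140625, 141.83079528808594) (42.55487060546875, 61.359901428222656) 86.11165618896484
```

View pics/w1c.png

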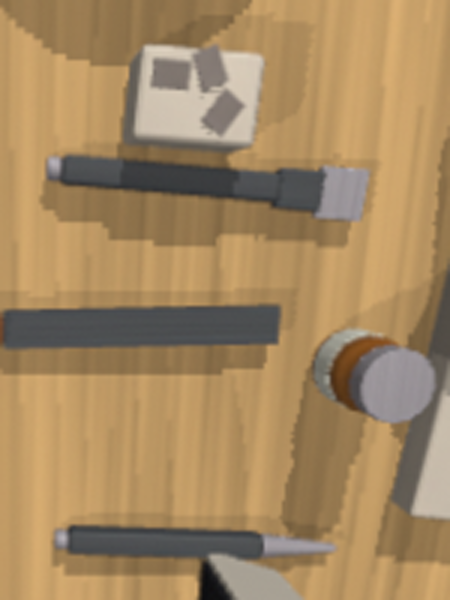

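Crop: offcut, flat chisel and point chisel are clear, the flat chisel's blade is on the right, and only a gripper finger overlaps the point chisel's shank. I'll move the offcut first and look at the pail from above.

```bash
cat >> h.py <<'E'
def rot(az,a,s=1):
    """tool rpy gripping a chisel whose head->edge direction has azimuth az and elevation a"""
    h=np.array([np.cos(az),np.sin(az),0]);k=np.array([0,0,1.])
    u=np.cos(a)*h+np.sin(a)*k; z=np.sin(a)*h-np.cos(a)*k; x=s*u
    return R.from_matrix(np.c_[x,np.cross(z,x),z]).as_euler('xyz')
def tcp(p,az,a,back=6): # TCP when the chisel axis point p lies `back` mm behind TCP
    h=np.array([np.cos(az),np.sin(az),0]); return np.array(p,float)+back*(np.sin(a)*h-np.cos(a)*np.array([0,0,1.]))
E
python3 - <<'E'
from h import *
ik=lambda p,o:(lambda q:None if q is None else np.round(q,2))(robot.inverse_kinematics(p,o))
for s in(1,-1):
  print('pick',s,ik([553,98,30],rot(-.07,0,s)))
  for az in(-.7,-.3,0,.3):
    for a in(60,70): print(s,az,a,ik(tcp([490,-400,250],az,np.radians(a)),rot(az,np.radians(a),s)),ik(tcp([490,-400,130],az,np.radians(a)),rot(az,np.radians(a),s)))
# offcut
oy=-.06+np.pi/2
c=[(abs(robot.inverse_kinematics([507,141.5,100],rot(y,0))[5]),y) for y in(oy,oy-np.pi)]
y=min(c)[1]; o=rot(y,0); print(c)
robot.move_ptp([507,141.5,90],o); robot.move_linear([507,141.5,12],speed=120,f_stop=8)
robot.move_gripper(0.3); print('w',robot.current_gripper_width(),robot.current_finger_force())
robot.move_linear([507,141.5,190],speed=200)
import pickle
robot.move_ptp([491,330,230],o)
c=cam('wrist','w2.png');pickle.dump(c,open('c2.pkl','wb'));print(robot.current_t(),robot.current_gripper_width(),c['eye'])
E
```

```text
pick 1 [-0.02  0.47  1.73 -0.    0.94  1.62]
1 -0.7 60 [-1.02  0.04  2.25  2.11  0.33 -0.73] [-1.02  0.35  2.38  2.68  0.66 -1.36]
1 -0.7 70 [-1.05  0.13  2.38  2.57  0.65 -1.22] [-1.05  0.53  2.47  2.76  1.08 -1.51]
1 -0.3 60 [-1.32  0.11  2.16  1.45  0.84 -0.51] [-1.32  0.39  2.27  1.8   0.86 -1.03]
1 -0.3 70 [-1.39  0.2   2.27  1.72  1.01 -0.86] [-1.39  0.54  2.35  1.95  1.11 -1.32]
1 0 60 [-1.41  0.24  2.    1.23  1.14 -0.55] [-1.41  0.47  2.09  1.39  1.05 -0.9 ]
1 0 70 [-1.47  0.32  2.08  1.4   1.25 -0.78] [-1.47  0.59  2.14  1.51  1.21 -1.13]
1 0.3 60 [-1.41  0.38  1.79  1.06  1.39 -0.58] [-1.41  0.56  1.87  1.12  1.26 -0.83]
1 0.3 70 [-1.46  0.46  1.84  1.19  1.48 -0.74] [-1.46  0.67  1.89  1.22  1.38 -0.99]
pick -1 [-0.02  0.47  1.73 -0.    0.94 -1.52]
-1 -0.7 60 [-1.02  0.04  2.25  2.11  0.33  2.42] [-1.02  0.35  2.38  2.68  0.66  1.78]
-1 -0.7 70 [-1.05  0.13  2.38  2.57  0.65  1.92] [-1.05  0.53  2.47  2.76  1.08  1.63]
-1 -0.3 60 [-1.32  0.11  2.16  1.45  0.84  2.63] [-1.32  0.39  2.27  1.8   0.86  2.12]
-1 -0.3 70 [-1.39  0.2   2.27  1.72  1.01  2.28] [-1.39  0.54  2.35  1.95  1.11  1.83]
-1 0 60 [-1.41  0.24  2.    1.23  1.14  2.59] [-1.41  0.47  2.09  1.39  1.05  2.24]
-1 0 70 [-1.47  0.32  2.08  1.4   1.25  2.36] [-1.47  0.59  2.14  1.51  1.21  2.02]
-1 0.3 60 [-1.41  0.38  1.79  1.06  1.39  2.56] [-1.41  0.56  1.87  1.12  1.26  2.31]
-1 0.3 70 [-1.46  0.46  1.84  1.19  1.48  2.4 ] [-1.46  0.67  1.89  1.22  1.38  2.16]
[(np.float64(0.120084778550404), 1.5107963267948965), (np.float64(3.021507875039389), -1.6307963267948966)]
w 0.6827417914470961 30.00058025121689
6.5 0.6833976845216151 [494.79439352 410.99869188 394.63836012]
```

View pics/w2.png

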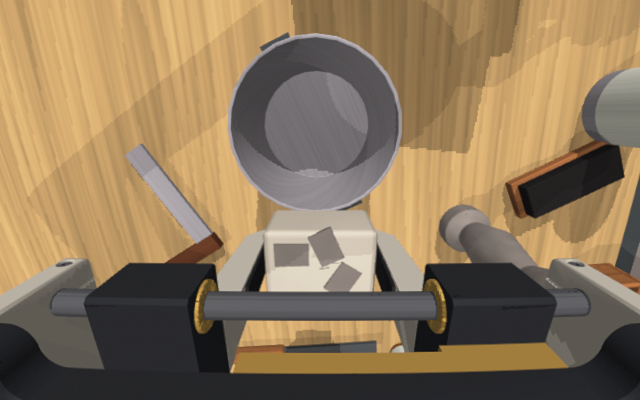

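Wrist view: the pail rim is an ellipse spanning columns 229–402 and rows 34–211, centre about (315,122). The offcut is held squarely between the fingers at (320,245).

Run:
```python
from h import *
import pickle
c=pickle.load(open('c2.pkl','rb'))
e=onz(c,[(229,122),(402,122),(315,34),(315,211)],110).round(1);print(e)
p=[(e[0,0]+e[1,0])/2,(e[2,1]+e[3,1])/2];print(p)
o=robot.current_eef_rot()
robot.move_ptp([*p,170],o); robot.move_linear([*p,45],speed=120,f_stop=15)
robot.move_gripper(0.85);robot.move_linear([*p,180],speed=250)
print(robot.current_t(),robot.current_contact_force().round(1))
```

```text
[[404.  410.  110. ]
 [575.8 399.9 110. ]
 [494.4 483.3 110. ]
 [483.5 311.5 110. ]]
[np.float64(489.9), np.float64(397.4)]
9.3417 [-0.9  0.3 -0.3]
```

```bash
cat >> h.py <<'E'
POT=np.array([487.2,-402.])
def pick(head,yaw,L=120,z=2.5):
    g=np.array([*head,0])+L*np.array([np.cos(yaw),np.sin(yaw),0]); o=rot(yaw,0)
    robot.move_ptp(g+[0,0,110],o); robot.move_gripper(.55)
    print('stop',robot.move_linear(g+[0,0,z],speed=100,f_stop=8),robot.current_tcp_pos().round(1))
    robot.move_gripper(.05); print('w mm',93*robot.current_gripper_width(),robot.current_finger_force())
    robot.move_linear(g+[0,0,230],speed=200); print('w mm',93*robot.current_gripper_width(),robot.current_t())
def path(az,a,lat,headz,along,L=120,dx=0):
    """TCP with the head `along` mm up the chisel axis from its end point (head height headz in the pot)"""
    h=np.array([np.cos(az),np.sin(az),0]);n=np.array([-h[1],h[0],0]);u=np.cos(a)*h+np.sin(a)*np.array([0,0,1.])
    H=np.array([*POT,headz])+n*lat+h*(dx-(55-headz)/np.tan(a))
    return tcp(H+u*(L+along),az,a)
E
python3 - <<'E'
from h import *
pick((432.6,107.2),-.074)
a=np.radians(68)
robot.move_ptp(path(0,a,15,15,150),rot(0,a))
print(robot.current_t(),robot.current_tcp_pos().round(1),93*robot.current_gripper_width())
cam('side','s3.png');cam('scene','sc3.png')
a,b=[cv2.imread('pics/'+n) for n in('s3.png','sc3.png')]
cv2.imwrite('pics/v3.png',np.hstack([cv2.resize(a[150:400,260:460],None,fx=2,fy=2),cv2.resize(b[100:350,90:290],None,fx=2,fy=2)]))
E
```

```text
stop False [552.9  98.3   3.1]
w mm 15.532002534560629 29.894152879714966
w mm 15.631542462761267 14.375
16.3333 [ 578.1 -386.2  262.9] 15.667914703895319
```

View pics/v3.png

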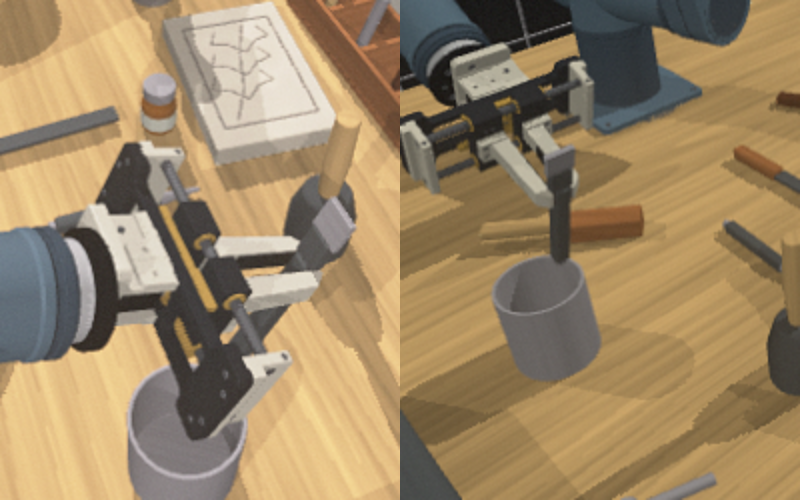

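Both crops show the flat chisel held head down in front of the pot. In the scene view its lower end, partly occluded, is near (172,229) and its edge near (170,178).

Run:
```python
from h import *
c=cam('scene');T=robot.current_tcp_pos()
for d in(60,68,75,85):
    a=np.radians(68);u=np.array([np.cos(np.radians(d)),0,np.sin(np.radians(d))]);g=T-6*np.array([np.sin(a),0,-np.cos(a)])
    H=g-120*u; print(d,'head',H.round(),proj(c,H).round(),'edge',proj(c,g+60*u).round())
```

```text
60 head [ 513. -386.  161.] [[165. 224.]] edge [[171. 179.]]
68 head [ 528. -386.  154.] [[169. 230.]] edge [[168. 176.]]
75 head [ 542. -386.  149.] [[173. 235.]] edge [[166. 173.]]
85 head [ 562. -386.  146.] [[179. 241.]] edge [[163. 170.]]
```

The pixels agree with the nominal 68° within a few degrees, so I'll insert it.

Run:
```python
from h import *
a=np.radians(68)
print('stop',robot.move_linear(path(0,a,15,14,0),speed=90,f_stop=10),(robot.current_tcp_pos()-path(0,a,15,14,0)).round(1))
robot.move_gripper(.38); robot.sleep(.3)
T=robot.current_tcp_pos(); z=np.array([np.sin(a),0,-np.cos(a)])
robot.move_linear(T-z*70,speed=120)
robot.move_linear(T-z*70+[0,0,90],speed=200)
print(robot.current_t())
cam('side','s4.png');cam('scene','sc4.png')
a,b=[cv2.imread('pics/'+n) for n in('s4.png','sc4.png')]
cv2.imwrite('pics/v4.png',np.hstack([cv2.resize(a[150:400,260:460],None,fx=2,fy=2),cv2.resize(b[100:350,90:290],None,fx=2,fy=2)]))
```

```text
stop False [ 0.2 -0.1  0.5]
20.5083
```

View pics/v4.png

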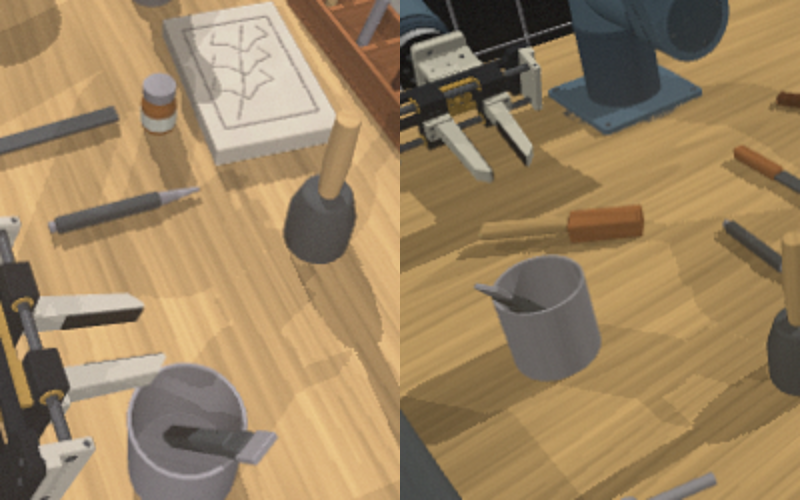

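Run:
```python
from h import *
s=cam('side');c=cam('scene')
def tri(p,q):
    A=np.array(s['eye']);B=np.array(c['eye']);d=ray(s,[p])[0];e=ray(c,[q])[0]
    t=np.linalg.lstsq(np.c_[d,-e],B-A,rcond=None)[0];P,Q=A+t[0]*d,B+t[1]*e
    return ((P+Q)/2).round(),np.linalg.norm(P-Q).round(1)
print(tri((391,372),(133,245)))
for z in(110,125,140,150): print(z,onz(s,[(391,372)],z)[0].round(),onz(c,[(133,245)],z)[0].round())
```

```text
(array([ 521., -462.,  158.]), np.float64(3.3))
110 [ 535. -446.  110.] [ 463. -449.  110.]
125 [ 531. -450.  125.] [ 481. -454.  125.]
140 [ 527. -455.  140.] [ 500. -458.  140.]
150 [ 524. -458.  150.] [ 512. -461.  150.]
```

Triangulated, the flat chisel's edge is at (521,−462,158): it stands properly in the pot, leaning toward azimuth −60°. The second chisel goes in parallel, offset to the free side. I'm checking reach and the point chisel's pose.

Run:
```python
from h import *
import pickle
w=pickle.load(open('c1.pkl','rb'));s=cam('side')
print(onz(w,[(345,224.7),(435.7,227.7)],9).round(1),onz(s,[(286,264.5),(360,244.5)],9).round(1))
# shank centreline from the side view, dark pixels
h=cv2.cvtColor(s['img'],cv2.COLOR_BGR2HSV);m=np.zeros(h.shape[:2],np.uint8);m[236:275,280:364]=(h[236:275,280:364,1]<90)
n,l,st,_=cv2.connectedComponentsWithStats(m);k=1+np.argmax(st[1:,4]);p=np.argwhere(l==k)[:,::-1]
q=onz(s,p,9)[:,:2];q=q[q[:,0]>0];v=cv2.fitLine(q.astype(np.float32),cv2.DIST_HUBER,0,.01,.01).ravel();t=(q-v[2:])@v[:2]
print(v.round(3),(v[2:]+t.min()*v[:2]).round(1),(v[2:]+t.max()*v[:2]).round(1))
a=np.radians(72);ik=lambda p,o:(lambda q:None if q is None else np.round(q,2))(robot.inverse_kinematics(p,o))
for az in(-.5,-.8,-1.05):
  for s_ in(1,-1): print(az,s_,[ik(path(az,a,24,14,x),rot(az,a,s_)) for x in(200,100,0)])
```

```text
[[ 447.2 -114.5    9. ]
 [ 620.4 -120.7    9. ]] [[ 448.2 -120.4    9. ]
 [ 624.4 -125.6    9. ]]
[ 9.99000e-01 -3.30000e-02  5.29416e+02 -1.19419e+02] [ 444.4 -116.6] [ 623.9 -122.5]
-0.5 1 [array([-1.06,  0.14,  2.14,  2.09,  0.62, -0.8 ]), array([-1.11,  0.31,  2.3 ,  2.33,  0.84, -1.17]), array([-1.17,  0.58,  2.41,  2.44,  1.14, -1.47])]
-0.5 -1 [array([-1.06,  0.14,  2.14,  2.09,  0.62,  2.34]), array([-1.11,  0.31,  2.3 ,  2.33,  0.84,  1.97]), array([-1.17,  0.58,  2.41,  2.44,  1.14,  1.67])]
-0.8 1 [array([-0.85,  0.15,  2.12,  3.02,  0.39, -1.48]), array([-0.85,  0.31,  2.28,  3.07,  0.71, -1.53]), array([-0.86,  0.58,  2.4 ,  3.08,  1.09, -1.56])]
-0.8 -1 [array([-0.85,  0.15,  2.12,  3.02,  0.39,  1.67]), array([-0.85,  0.31,  2.28,  3.07,  0.71,  1.61]), array([-0.86,  0.58,  2.4 ,  3.08,  1.09,  1.58])]
-1.05 1 [array([-0.68,  0.2 ,  2.05,  3.96,  0.49, -2.21]), array([-0.65,  0.36,  2.19,  3.72,  0.73, -1.9 ]), array([-0.62,  0.59,  2.29,  3.63,  1.02, -1.7 ])]
-1.05 -1 [array([-0.68,  0.2 ,  2.05,  3.96,  0.49,  0.93]), array([-0.65,  0.36,  2.19,  3.72,  0.73,  1.24]), array([-0.62,  0.59,  2.29,  3.63,  1.02,  1.44])]
```

Run:
```python
from h import *
pick((446,-117),-.034)
a=np.radians(72);az=-.8
robot.move_ptp(path(0,a,15,15,210),rot(0,a))
robot.move_ptp(path(az,a,24,14,170),rot(az,a))
print(robot.current_t(),robot.current_tcp_pos().round(1),93*robot.current_gripper_width())
c=cam('scene','sc5.png');cam('side','s5.png')
P=path(az,a,24,14,170);u=np.array([np.cos(az)*np.cos(a),np.sin(az)*np.cos(a),np.sin(a)]);H=path(az,a,24,14,50)
print('exp head/edge',proj(c,[H,P+60*u]).round())
a,b=[cv2.imread('pics/'+n) for n in('s5.png','sc5.png')]
cv2.imwrite('pics/v5.png',np.hstack([cv2.resize(a[150:400,260:460],None,fx=2,fy=2),cv2.resize(b[100:350,90:290],None,fx=2,fy=2)]))
```

```text
stop False [ 566.5 -121.3    3.1]
w mm 15.720622866670814 29.993505046586506
w mm 15.728885434456746 26.1917
29.15 [ 562.1 -444.2  288.7] 15.378339599337293
exp head/edge [[155. 232.]
 [120. 175.]]
```

View pics/v5.png

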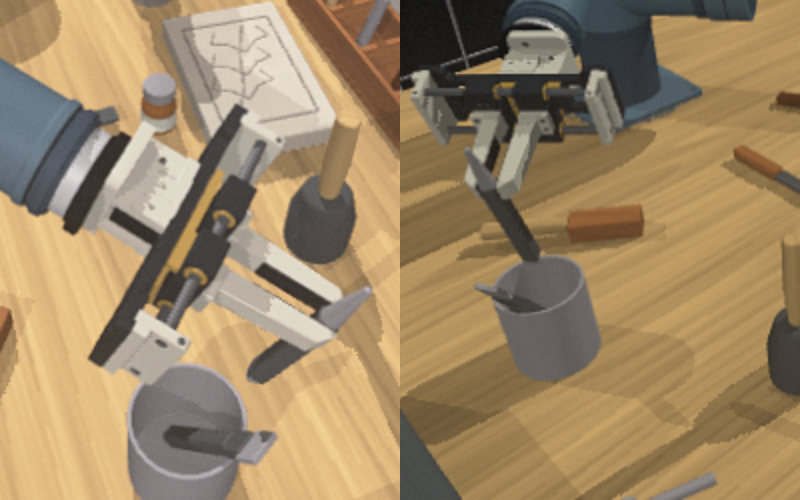

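The point chisel is held at the expected lean: head at scene px (157,229) against (155,232) predicted. Lowering it.

Run:
```python
from h import *
a=np.radians(72);az=-.8;G=path(az,a,24,14,0)
print('stop',robot.move_linear(G,speed=90,f_stop=10),(robot.current_tcp_pos()-G).round(1))
robot.move_gripper(.36); robot.sleep(.3)
T=robot.current_tcp_pos(); z=R.from_euler('xyz',rot(az,a)).as_matrix()[:,2]
robot.move_linear(T-z*75,speed=100)
robot.move_linear(T-z*75+[0,0,90],speed=200)
robot.sleep(.5);print(robot.current_t())
cam('side','s6.png');cam('scene','sc6.png')
a,b=[cv2.imread('pics/'+n) for n in('s6.png','sc6.png')]
cv2.imwrite('pics/v6.png',np.hstack([cv2.resize(a[80:400,200:460],None,fx=1.5,fy=1.5),cv2.resize(b[110:350,90:290],None,fx=2,fy=2)]))
```

```text
stop False [0.1 0.  0.3]
34.1333
```

View pics/v6.png

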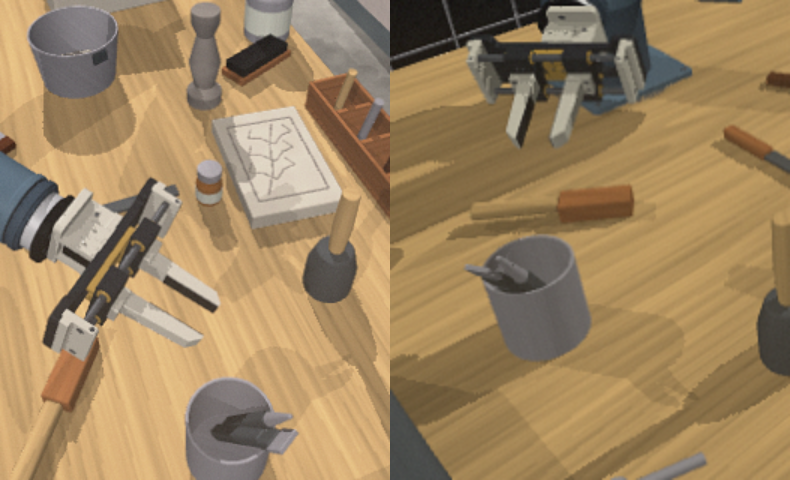

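Both chisels stand side by side in the pot, with ends at side-crop (292,415) and (296,437), and the bystanders are in place. I'll check the tip heights and hand in if they're good.

Run:
```python
from h import *
s=cam('side');c=cam('scene');ok=True
for p,q in(((398,371),(128,242)),((394.7,356.7),(143.5,237))):
    A=np.array(s['eye']);B=np.array(c['eye']);d=ray(s,[p])[0];e=ray(c,[q])[0]
    t=np.linalg.lstsq(np.c_[d,-e],B-A,rcond=None)[0];P,Q=A+t[0]*d,B+t[1]*e
    print(((P+Q)/2).round(),np.linalg.norm(P-Q).round(1)); ok&=P[2]>115
print(ok)
if ok: print(robot.hand_in(),robot.current_t())
```

```text
[ 527. -469.  175.] 4.1
[ 533. -444.  172.] 3.2
True
the job is handed in; nothing more can be done
the job is handed in; nothing more can be done
```

The job is handed in at about 34 s of robot time: the offcut was released low inside the pail, and both chisels stand head down in the pot with their cutting ends roughly 170 mm above the bench; no verdict was returned, and I took no close-up of the offcut after release.

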